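# Tip the chestnuts from the pot into the basin

### The arm

A 7-joint arm with a two-finger parallel gripper is mounted at the origin on the work surface. World frame = base frame: x ahead of the robot, y to its left, z up, the work surface at z = 0. Lengths are in m, angles in degrees, forces in N, time in s.
With the tool pointing down it reaches from about 0.35 to 0.9 m from the base axis. Payload 19.9 kg.
Tool frame: the origin (TCP) lies between the finger pads; the fingertips stand 25 mm ahead of it and the grasp point (between the pads) lies 6 mm ahead of it; z points along the fingers, y is the line along which they close (so a half turn about z gives the same grasp; the last joint's range is limited). The gripper opens to 94 mm and grips with 3 to 60 N. Pads are 16 mm wide; open, the fingers measure 119 mm over their backs; the gripper's body (75 mm by 177 mm) begins 78 mm behind the grasp point.
Start: joints at [63.856, 23.915, -0.59, 92.452, 0.269, 63.638, -3.037], TCP at [0.252, -0.572, 0.23] pointing down, gripper open.
Joint ranges: [-161.28, 161.28], [-22.2, 115.67], [-73.04, 71.86], [3.21, 147.25], [-68.34, 248.33], [10.77, 114.83], [-161.83, 161.83]. Speed limits (degrees/s): [108.29, 108.29, 136.94, 136.94, 172.46, 172.46, 172.46].

### API

Orientations are given as [roll, pitch, yaw] about the fixed x, y, z axes, in that order (R = Rz(yaw) Ry(pitch) Rx(roll)).
In Python, from cell import telemetry, viewer, workorder gives the robot as it stands.
- The arm moves only by the shell command python3 -m creep 'ROWS' [FORCE]. ROWS is JSON, a list of rows, each an object with "gripper": the opening, from 0 (shut) to 1 (fully open); "translation": the shift along the tool's x, y, z in cm, a list of three; "angular": the turn, a rotation vector about the tool's x, y, z in degrees, a list of three. A call has 1 to 12 rows; each row is the pose to reach, as a shift and turn from the pose commanded when the call began, along the tool's axes at that moment; what a row does not reach only later rows make up. A row lasts 1/8 s, in which the tool goes at most 62.5 mm and 10.7 degrees, less where a joint would pass 70% of its speed; a pose out of reach is approached as far as the arm can. A call with a gripper value outside its range is refused whole. The fingers move at their own pace and stop on an object; FORCE is the grip in N (left out, the last holds). Time passes only in rows, so rows that repeat a pose let the fingers close. It gives the time, the measured TCP pose, the force, the opening and the grip force at its end, in the units of the state.
- telemetry.state(): the state, without advancing time (a new reading comes with each control period).
- viewer.snapshot(name): name is "scene" or "top" or "wrist"; returns the picture (420x560x3 uint8, red, green, blue); there is no depth.
- viewer.camera_params(name): a dict with "intrinsics" (3x3 intrinsics, pixels), "D" ([k1, k2, p1, p2, k3] as OpenCV has them; the pictures are not rectified), "eye" and "attitude" of the camera in the world. Camera axes: x right, y up, looking along -z (the intrinsics and any distortion apply to the point x, -y, -z); pixel columns grow to the right and rows downward; lengths in m; the calibration is good to about 2 mm. A picture is of the moment at which its call begins: read the wrist's pose just before it. camera_params takes no time and is no camera call; for the wrist camera it gives the pose at the moment of the call.
- workorder.close_job(): hands the job in; it is judged then, once.
The state is a dict: "clock": time; "qpos": joint angles; "joint_vel": joint speeds; "joint_efforts": joint torques, N m; "eef_pos": TCP position; "ee_rot": TCP orientation; "wrist_force": force on the tool from outside, world axes, zero at the start; "torque": the same for the moment, N m; "grip_width": finger opening in m; "grip_force": force on a finger pad.
Only numpy, scipy, OpenCV 4.12 (cv2) and the standard library are available. Lean on these libraries where they do the work, as an engineer would, in place of code of your own. Each camera call takes 0.05 s, during which the arm holds its last target. There are 200 camera calls.

### The job

Take the pot of chestnuts by its handle, draw it out from under the utensil rail, and tip it with its mouth low over the blue basin until all five chestnuts lie in the basin. Then stand the empty pot upright in the middle of the cork trivet, setting it down gently, and let go. Do not knock the rail, and leave the other things on the table where they are.

Things in the scene. Friction and masses are not known exactly. Their poses are not given: they have to be found in the camera images.
- pot: Loose flared aluminium pot, 0.18-0.29 kg, 85 mm tall, outside 92 mm across at the foot, 128 at the rim, wall 4 mm, floor 5 mm. Origin: centre of its underside; z up through the mouth. A level black handle bar, 12 mm thick (y), 22 mm high (centre 62 mm above the underside), sticks out along the pot's -x to 139 mm from its axis, at the start towards the middle of the table.
- pot_grip (a point): Point in the middle of the free part of the pot's handle: 105 mm from the pot's axis along its -x and 62 mm above its underside. Axes as the pot's.
- pot_mouth (a point): Centre of the pot's mouth, at rim height (85 mm above its underside).
- basin: Round blue plastic basin fixed on the table, 230 mm across and 65 mm high, floor 5 mm thick and 190 mm across, wall 5 mm. Origin: centre of its underside. Basin and trivet stand on the left, one nearer to the robot and one farther, either way round.
- trivet: Round cork trivet fixed on the table, 150 mm across, 12 mm thick. Origin: centre of its underside, so its top is 12 mm above the origin.
- rail: Fixed steel rail: a level bar 14 mm thick along its own y, centre 200 mm above the table, above the pot's handle, on posts 190 mm either side of the origin (feet 60 mm across); a ladle hangs at y = +150 mm, down to 16 mm above the table. The pot stands on its +x side. Origin: on the table under the bar's middle. It bars a gripper that comes straight down, and a high lift before the pot is drawn out.
- chestnut0: Loose brown chestnut, 29 mm across, 24 mm high, 15 g; origin at the centre of its flat side. At the start in the pot; all five are alike.
- chestnut1: Loose brown chestnut, 29 mm across, 24 mm high, 15 g; origin at the centre of its flat side. At the start in the pot; all five are alike.
- chestnut2: Loose brown chestnut, 29 mm across, 24 mm high, 15 g; origin at the centre of its flat side. At the start in the pot; all five are alike.
- chestnut3: Loose brown chestnut, 29 mm across, 24 mm high, 15 g; origin at the centre of its flat side. At the start in the pot; all five are alike.
- chestnut4: Loose brown chestnut, 29 mm across, 24 mm high, 15 g; origin at the centre of its flat side. At the start in the pot; all five are alike.
- soy_bottle: Loose amber bottle, 60 mm across, 190 mm tall, at the back right; leave it alone.
- jar: Loose glass jar, 72 mm across, 100 mm tall, at the back; leave it alone.
- bowl: Loose white bowl, 110 mm across, 50 mm high, on the left; leave it alone.
- cup: Loose blue-glazed cup, 72 mm across, 75 mm high, on the right; leave it alone.
- spoon: Loose wooden spoon, 170 mm long, lying flat right in front of the robot; leave it alone.
- brush: Loose brush, 200 mm long, lying flat at the right; leave it alone.
There are look-alikes about, which are no part of the job. What is meant by the pot is not green, and is the larger of those in its own colour.

How it is judged:
By the outcome, as a careful person would: the job done as asked, in the order asked, and still so for the second after the job is handed in, with the robot touching nothing.
It also fails if it takes over 58 s, if anything falls off the work surface, if the arm or the gripper's body presses on something with over 40 N, if the wrist force passes 120 N, or if a joint passes its speed limit or range.

## Working session

There is one attempt and no reset: what is moved stays moved. The work goes in short steps, Python scripts to look and compute and a shell command to move; the robot and the scene stay as the last step left them, time stands still between calls to the robot, and variables do not carry over. Pictures are saved under pics/ and viewed, at most 10 in all, crops included, and the job is handed in when it is done.

```bash
mkdir -p pics; ls
python3 - <<'E'
from cell import telemetry, viewer
import cv2,json
print(telemetry.state())
for n in("scene","top"):
    im=viewer.snapshot(n); cv2.imwrite(f"pics/{n}0.png",cv2.cvtColor(im,cv2.COLOR_RGB2BGR)); print(viewer.camera_params(n))
E
```

```text
pics
{'clock': 0.0, 'qpos': array([63.85561891, 23.94797211, -0.59205489, 92.48611291,  0.26723033,
       63.63791701, -3.03621847]), 'joint_vel': array([-0.03679046, -0.04252143, -0.0181079 , -0.0268869 , -0.0305845 ,
        0.01461454,  0.07072879]), 'joint_efforts': array([-2.11628256e-03, -8.51276565e+01,  6.37388304e-01, -4.25984251e+01,
       -4.91009688e-02,  1.88046723e-02,  1.28119354e-04]), 'eef_pos': array([ 0.25175511, -0.57166541,  0.22982153]), 'ee_rot': array([-1.79929428e+02,  2.71951930e-03,  2.37682129e+01]), 'wrist_force': array([ 0.63494686, -0.56607891, -0.30136317]), 'torque': array([ 0.04403662,  0.01415269, -0.04719479]), 'grip_force': 0.0, 'grip_width': 0.09355439633220672}
{'intrinsics': array([[460.48203589,   0.        , 272.12420205],
       [  0.        , 460.48203589, 209.36822121],
       [  0.        ,   0.        ,   1.        ]]), 'D': array([0.00156638, 0.        , 0.        , 0.        , 0.        ]), 'eye': array([1.26688737, 0.61257644, 0.83754574]), 'attitude': array([ 53.02865648,   0.8932232 , 130.08305117])}
{'intrinsics': array([[542.58145587,   0.        , 287.33872136],
       [  0.        , 542.58145587, 207.46580483],
       [  0.        ,   0.        ,   1.        ]]), 'D': array([0.06864848, 0.        , 0.        , 0.        , 0.        ]), 'eye': array([ 0.26011318, -0.03709289,  1.49856635]), 'attitude': array([  9.42315855,   1.20266017, -89.69169957])}
```

View pics/scene0.png

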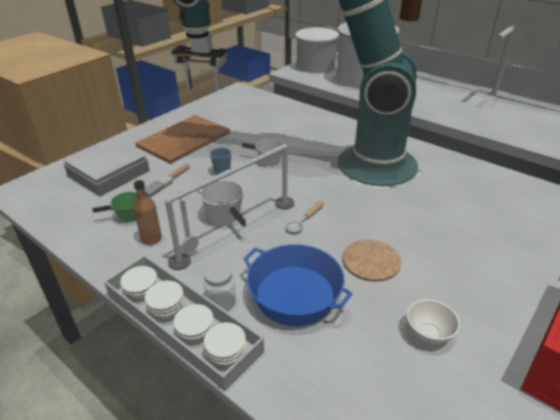

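View pics/top0.png

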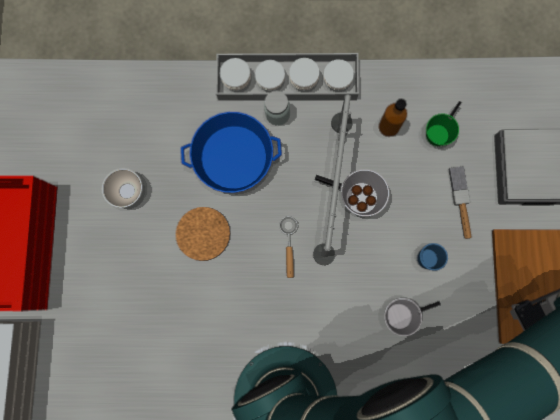

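Candidates for the pot: a grey pot with chestnuts at top (367,193) / scene (222,203), a smaller empty grey pot at top (403,316) / scene (268,152), and a green pot at top (442,130) / scene (125,207). I choose the larger grey one at (367,193), which holds five chestnuts. The basin is at top (234,152), the trivet at (203,233), and the rail runs from (347,97) to (324,253).

I'll check the choice in one close crop and read the points there.

```bash
cat > h.py <<'E'
import numpy as np,cv2
from scipy.spatial.transform import Rotation as Ro
from cell import viewer,telemetry
def ray(P,uv):
    p=cv2.undistortPoints(np.array([[uv]],float),P["intrinsics"],P["D"])[0,0]
    R=Ro.from_euler('xyz',P["attitude"],degrees=True).as_matrix()
    return np.array(P["eye"]),R@np.array([p[0],-p[1],-1.])
def atz(P,uv,z):
    e,d=ray(P,uv); return e+d*(z-e[2])/d[2]
def tri(obs):
    A=np.zeros((3,3));b=np.zeros(3)
    for P,uv in obs:
        e,d=ray(P,uv);d=d/np.linalg.norm(d);M=np.eye(3)-np.outer(d,d);A+=M;b+=M@e
    return np.linalg.solve(A,b)
def proj(P,X):
    R=Ro.from_euler('xyz',P["attitude"],degrees=True).as_matrix()
    c=R.T@(np.array(X,float)-P["eye"]);c=c*[1,-1,-1]
    return cv2.projectPoints(c.reshape(1,1,3),np.zeros(3),np.zeros(3),P["intrinsics"],P["D"])[0].ravel()
E
python3 - <<'E'
import cv2,numpy as np
t=cv2.imread("pics/top0.png")[80:270,300:420];s=cv2.imread("pics/scene0.png")[140:280,150:300]
a=cv2.resize(t,None,fx=3.1,fy=3.1,interpolation=2);b=cv2.resize(s,None,fx=2.8,fy=2.8,interpolation=2)
o=np.zeros((600,800,3),np.uint8);o[:a.shape[0],:a.shape[1]]=a;o[:b.shape[0],375:375+b.shape[1]]=b
cv2.imwrite("pics/crop1.png",o)
E
```

```text
(no output)
```

View pics/crop1.png

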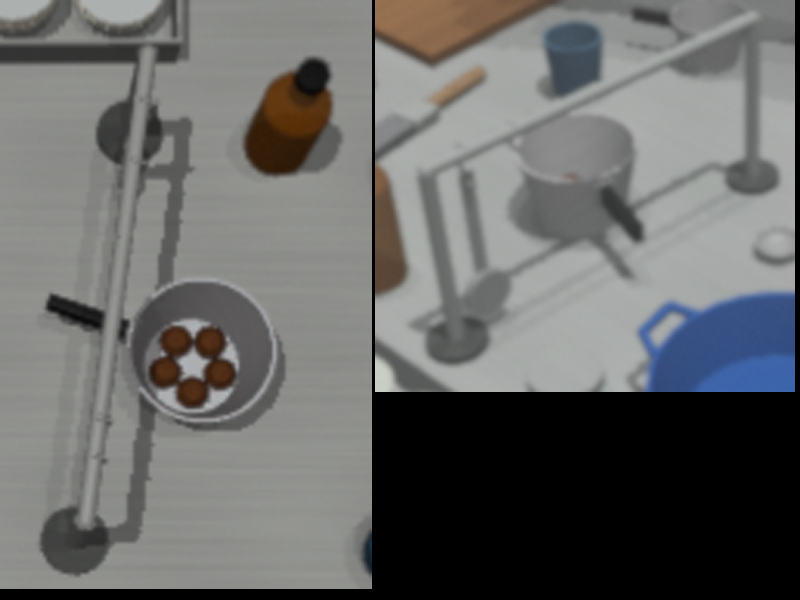

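The crop confirms the choice: it is the pot with five chestnuts, its handle passing under the bar and its tip to the left. In full top-view pixels the rim centre is about (365.6,192.9), the handle tip (316,177.6), and the rail feet (341.6,122.6) and (324.2,254.5). In the scene view the rim centre is (221.8,193) and the handle tip (244.3,220).

Run:
```python
from h import *
np.set_printoptions(precision=4,suppress=True)
T=viewer.camera_params("top");S=viewer.camera_params("scene")
print("rim",tri([(T,(365.6,192.9)),(S,(221.8,193.2))]),atz(T,(365.6,192.9),.085),atz(S,(221.8,193.2),.085))
print("tip",tri([(T,(316,177.6)),(S,(244.3,220.4))]),atz(T,(316,177.6),.073),atz(S,(244.3,220),.066))
print("feet",atz(T,(341.6,122.6),0.005),atz(T,(324.2,254.5),.005))
q=lambda x,y:(150+(x-375)/2.8,140+y/2.8)
print("feet S",atz(S,q(457,338),.005),atz(S,q(752,175),.005))
t=cv2.imread("pics/top0.png");s=cv2.imread("pics/scene0.png")
def cent(im,box,f):
    x0,y0,x1,y1=box;c=cv2.cvtColor(im[y0:y1,x0:x1],cv2.COLOR_BGR2HSV).astype(int)
    m=f(c).astype(np.uint8); n,l,st,ce=cv2.connectedComponentsWithStats(m);i=1+np.argmax(st[1:,4])
    m=(l==i).astype(np.uint8);cs,_=cv2.findContours(m,0,1);cs=max(cs,key=len)
    e=cv2.fitEllipse(cv2.convexHull(cs));return np.array(e[0])+[x0,y0],e[1],st[i]
cork=lambda c:(c[...,0]<20)&(c[...,1]>80)
a=cent(t,(165,195,245,275),cork);b=cent(s,(330,230,415,290),cork);print(a,b)
print("trivet",tri([(T,a[0]),(S,b[0])]),atz(T,a[0],.012),atz(S,b[0],.012))
blue=lambda c:(c[...,0]>100)&(c[...,0]<130)&(c[...,1]>130)
x0,y0=175,100;c=cv2.cvtColor(t[100:205,175:290],cv2.COLOR_BGR2HSV);m=blue(c.astype(int)).astype(np.uint8)*255
m=cv2.morphologyEx(m,cv2.MORPH_OPEN,cv2.getStructuringElement(2,(25,25)));cs,_=cv2.findContours(m,0,1)
e=cv2.fitEllipse(max(cs,key=len));u=np.array(e[0])+[x0,y0];print(u,e[1],"basin",atz(T,u,.065),"scene rim proj",proj(S,atz(T,u,.065)))
```

```text
rim [ 0.5342 -0.2122  0.0771] [ 0.534  -0.2127  0.085 ] [ 0.541  -0.2017  0.085 ]
tip [ 0.5784 -0.0818  0.0686] [ 0.578  -0.0824  0.073 ] [ 0.5743 -0.0845  0.066 ]
feet [ 0.7535 -0.1579  0.005 ] [ 0.3772 -0.1063  0.005 ]
feet S [ 0.7542 -0.1551  0.005 ] [ 0.3781 -0.1022  0.005 ]
(array([202.3703, 233.3384]), (52.996063232421875, 54.351566314697266), array([  11,   12,   54,   54, 2284], dtype=int32)) (array([371.1817, 259.9635]), (38.07684326171875, 56.18948745727539), array([  14,   11,   55,   39, 1692], dtype=int32))
trivet [0.4343 0.232  0.0041] [0.4339 0.2296 0.012 ] [0.4415 0.2364 0.012 ]
[231.1098 151.8616] (79.76842498779297, 82.48558807373047) basin [0.6514 0.1485 0.065 ] scene rim proj [294.8712 274.9418]
```

```bash
cat >> h.py <<'E'
np.set_printoptions(precision=4,suppress=True)
def ori(az,down,flip=0,roll=0):
    """tool pointing along azimuth az, 'down' deg below horizontal, tool y horizontal; flip=half turn; roll = extra turn about horizontal axis along az"""
    z=np.array([np.cos(np.radians(az))*np.cos(np.radians(down)),np.sin(np.radians(az))*np.cos(np.radians(down)),-np.sin(np.radians(down))])
    y=np.array([-np.sin(np.radians(az)),np.cos(np.radians(az)),0])*(-1 if flip else 1)
    R=np.column_stack([np.cross(y,z),y,z]); a=np.array([np.cos(np.radians(az)),np.sin(np.radians(az)),0])
    return Ro.from_rotvec(np.radians(roll)*a)*Ro.from_matrix(R)
def go(p,R):
    """print shift(cm) and rotvec(deg) from the measured pose to TCP pose p,R"""
    s=telemetry.state();R0=Ro.from_euler('xyz',s["ee_rot"],degrees=True)
    t=R0.inv().apply(np.array(p)-s["eef_pos"])*100;w=np.degrees((R0.inv()*R).as_rotvec())
    print("t",t.round(2),"w",w.round(1),"rows>=",np.linalg.norm(t)/6.25,np.linalg.norm(w)/10.7)
def st():
    s=telemetry.state();print(s["clock"],"q",s["qpos"].round(1),"p",s["eef_pos"],"rpy",s["ee_rot"].round(1),"F",s["wrist_force"].round(1),"g",s["grip_width"],s["grip_force"])
E
python3 - <<'E'
from h import *
for f in(0,1):go((.60,-.03,.42),ori(-108.6,35,f))
go((.60,-.03,.42),ori(-108.6,90,0))
E
```

```text
t [ 53.7  -35.57 -18.98] w [-22.9 -51.7 -43.8] rows>= 10.744219110622701 6.68583540849592
t [ 53.7  -35.57 -18.98] w [-62.5  27.6 120. ] rows>= 10.744219110622701 12.901731664220156
t [ 53.7  -35.57 -18.98] w [ -0.1  -0.  -47.6] rows>= 10.744219110622701 4.452136876149234
```

```bash
python3 -m creep '[{"gripper":1,"translation":[0,0,-12],"angular":[0,0,0]},{"gripper":1,"translation":[0,0,-19],"angular":[0,0,0]},{"gripper":1,"translation":[0,0,-19],"angular":[0,0,0]},{"gripper":1,"translation":[54,-35.5,-19],"angular":[-23,-52,-44]},{"gripper":1,"translation":[54,-35.5,-19],"angular":[-23,-52,-44]},{"gripper":1,"translation":[54,-35.5,-19],"angular":[-23,-52,-44]},{"gripper":1,"translation":[54,-35.5,-19],"angular":[-23,-52,-44]},{"gripper":1,"translation":[54,-35.5,-19],"angular":[-23,-52,-44]},{"gripper":1,"translation":[54,-35.5,-19],"angular":[-23,-52,-44]},{"gripper":1,"translation":[54,-35.5,-19],"angular":[-23,-52,-44]},{"gripper":1,"translation":[54,-35.5,-19],"angular":[-23,-52,-44]},{"gripper":1,"translation":[54,-35.5,-19],"angular":[-23,-52,-44]}]'
python3 - <<'E'
from h import *
st();go((.60,-.03,.42),ori(-108.6,35,0))
E
```

```text
clock: 1.6
eef_pos: [0.5583, -0.0979, 0.4198]
ee_rot: [-179.8, 55.4, 71.8]
wrist_force: [-0.2, -0.9, 0.6]
grip_width: 0.0937
grip_force: 0.0
1.6 q [  4.   26.9 -27.6  83.3  52.9 111.8 -41.3] p [ 0.5583 -0.0979  0.4198] rpy [-179.8   55.4   71.8] F [-0.2 -0.9  0.6] g 0.09374703591708757 0.0
t [ 4.39  1.82 -6.4 ] w [0.1 0.4 0.2] rows>= 1.2748739936300189 0.03986126507583444
```

Run:
```python
from h import *
go((.605,0.0,.15),ori(-108.6,35,0))
```

```text
t [28.31  1.39  6.48] w [0.1 0.4 0.2] rows>= 4.651961116134188 0.03986126507583444
```

```bash
python3 -m creep '[{"gripper":1,"translation":[5,1.5,-9],"angular":[0,0,0]},{"gripper":1,"translation":[5,1.5,-9],"angular":[0,0,0]},{"gripper":1,"translation":[28.3,1.4,6.5],"angular":[0,0,0]},{"gripper":1,"translation":[28.3,1.4,6.5],"angular":[0,0,0]},{"gripper":1,"translation":[28.3,1.4,6.5],"angular":[0,0,0]},{"gripper":1,"translation":[28.3,1.4,6.5],"angular":[0,0,0]},{"gripper":1,"translation":[28.3,1.4,6.5],"angular":[0,0,0]},{"gripper":1,"translation":[28.3,1.4,6.5],"angular":[0,0,0]}]'
python3 - <<'E'
from h import *
st()
P=viewer.camera_params("wrist");im=viewer.snapshot("wrist");cv2.imwrite("pics/w1.png",cv2.cvtColor(im,cv2.COLOR_RGB2BGR))
import pickle;pickle.dump(P,open("w1.pkl","wb"));print(P)
E
```

```text
clock: 2.6
eef_pos: [0.6036, -0.0023, 0.1484]
ee_rot: [-179.5, 55.5, 72.0]
wrist_force: [0.3, 0.0, 1.3]
grip_width: 0.0936
grip_force: 0.0
2.6 q [-14.7  47.7 -10.8  83.2  44.6  95.8 -58.2] p [ 0.6036 -0.0023  0.1484] rpy [-179.5   55.5   72. ] F [0.3 0.  1.3] g 0.09364436385688096 0.0
{'intrinsics': array([[318.3688,   0.    , 278.954 ],
       [  0.    , 318.3688, 209.8263],
       [  0.    ,   0.    ,   1.    ]]), 'D': array([-0.0356,  0.    ,  0.    ,  0.    ,  0.    ]), 'eye': array([0.6587, 0.1611, 0.1716]), 'attitude': array([-71.1936,   0.3157, -18.4324])}
```

View pics/w1.png

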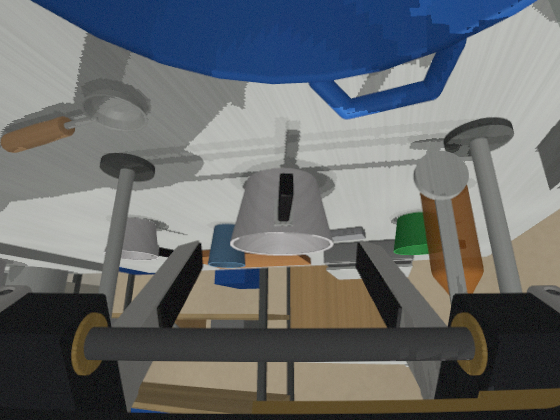

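The wrist view (inverted) shows the handle end-on at about (286,197), with the pot rim spanning columns 231–334, so the approach is well lined up. The camera hangs on the lower side, close above the basin and its lug. I'll take the half-turned grasp, which puts the camera on top.

Run:
```python
from h import *
import pickle;P=pickle.load(open("w1.pkl","rb"))
a=np.array([.534,-.2125]);d=np.array([.319,.948])
for c,dd in((a,d),):
  for r,z in((139,.051),(139,.073),(66,.073),(0,.085)): print(r,z,proj(P,[*(c+dd*r/1000),z]))
  for s in(-1,1): print("rim side",proj(P,[*(c+s*.064*np.array([-d[1],d[0]])),.085]),"foot",proj(P,[*(c+s*.046*np.array([-d[1],d[0]])),.0]))
print("tip tri",tri([(P,(286,218)),]+[(viewer.camera_params("top"),(316,177.6))]))
go((.605,0.0,.15),ori(-108.6,35,1))
```

```text
139 0.051 [279.9097 173.4812]
139 0.073 [279.7936 196.808 ]
66 0.073 [279.4276 221.3417]
0 0.085 [279.1542 245.5731]
rim side [329.9343 245.8468] foot [313.6776 183.697 ]
rim side [228.3567 245.2344] foot [245.2935 183.2708]
tip tri [ 0.5785 -0.0835  0.0902]
t [ 0.15 -0.01 -0.16] w [  -0.6    0.2 -179.8] rows>= 0.03533942342657792 16.802295087560793
```

```bash
python3 -m creep '[{"gripper":1,"translation":[0,0,0],"angular":[0,0,10]},{"gripper":1,"translation":[0,0,0],"angular":[0,0,20]}]'
python3 - <<'E'
from h import *
st()
E
```

```text
clock: 2.9
eef_pos: [0.6052, -0.0019, 0.1525]
ee_rot: [153.3, 50.3, 38.5]
wrist_force: [0.4, 0.1, -0.3]
grip_width: 0.0935
grip_force: 0.0
2.9 q [-17.   47.1  -7.2  83.2  42.7  94.5 -77.2] p [ 0.6052 -0.0019  0.1525] rpy [153.3  50.3  38.5] F [ 0.4  0.1 -0.3] g 0.09345578586539999 0.0
```

```bash
python3 -m creep '[{"gripper":1,"translation":[0,0,0],"angular":[0,0,-11]},{"gripper":1,"translation":[0,0,0],"angular":[0,0,-22]},{"gripper":1,"translation":[0,0,0],"angular":[0,0,-33]},{"gripper":1,"translation":[0,0,0],"angular":[0,0,-44]},{"gripper":1,"translation":[0,0,0],"angular":[0,0,-55]},{"gripper":1,"translation":[0,0,0],"angular":[0,0,-66]},{"gripper":1,"translation":[0,0,0],"angular":[0,0,-77]},{"gripper":1,"translation":[0,0,0],"angular":[0,0,-88]},{"gripper":1,"translation":[0,0,0],"angular":[0,0,-99]},{"gripper":1,"translation":[0,0,0],"angular":[0,0,-110]},{"gripper":1,"translation":[0,0,0],"angular":[0,0,-121]},{"gripper":1,"translation":[0,0,0],"angular":[0,0,-132]}]'
python3 - <<'E'
from h import *
st()
go((.605,0.0,.15),ori(-109.4,35,1))
E
```

```text
clock: 4.4
eef_pos: [0.6052, -0.0022, 0.1527]
ee_rot: [-126.3, -15.6, 172.8]
wrist_force: [0.7, -0.8, 0.2]
grip_width: 0.0937
grip_force: 0.0
4.4 q [ -3.4  50.3 -29.   82.6  53.9 103.5  45.2] p [ 0.6052 -0.0022  0.1527] rpy [-126.3  -15.6  172.8] F [ 0.7 -0.8  0.2] g 0.09370246556960325 0.0
t [-0.03  0.34 -0.01] w [ -0.9   0.3 -70.3] rows>= 0.05529693993245703 6.56655887313862
```

```bash
python3 -m creep '[{"gripper":1,"translation":[0,0.3,0],"angular":[-1,0,-11]},{"gripper":1,"translation":[0,0.3,0],"angular":[-1,0,-22]},{"gripper":1,"translation":[0,0.3,0],"angular":[-1,0,-33]},{"gripper":1,"translation":[0,0.3,0],"angular":[-1,0,-44]},{"gripper":1,"translation":[0,0.3,0],"angular":[-1,0,-55]},{"gripper":1,"translation":[0,0.3,0],"angular":[-1,0,-66]},{"gripper":1,"translation":[0,0.3,0],"angular":[-1,0,-70]},{"gripper":1,"translation":[0,0.3,0],"angular":[-1,0,-70]}]'
python3 - <<'E'
from h import *
st()
R=ori(-109.4,35,1);d=R.as_matrix()[:,2];G=np.array([.5702,-.1167,.062])
go(G-.09*d,R);go(G-.006*d,R)
P=viewer.camera_params("wrist");im=viewer.snapshot("wrist");cv2.imwrite("pics/w2.png",cv2.cvtColor(im,cv2.COLOR_RGB2BGR))
for r in(139,66): print(proj(P,[.537+.332*r/1000,-.211+.943*r/1000,.073]))
print(P["eye"])
E
```

```text
clock: 5.4
eef_pos: [0.6047, -0.0005, 0.1498]
ee_rot: [-179.1, -54.7, -110.5]
wrist_force: [0.4, -0.4, -0.6]
grip_width: 0.0939
grip_force: 0.0
5.4 q [  2.6  53.7 -39.4  81.9  58.8 108.5 111.7] p [ 0.6047 -0.0005  0.1498] rpy [-179.1  -54.7 -110.5] F [ 0.4 -0.4 -0.6] g 0.09392409213095314 0.0
t [-0.23 -0.6   5.96] w [-0.1  0.3 -0.6] rows>= 0.9583981548140719 0.06321773220585421
t [-0.19 -0.59 14.36] w [-0.1  0.3 -0.6] rows>= 2.2990066414673938 0.06321773220585421
[272.815  231.1042]
[273.2382 173.1759]
[0.6313 0.0762 0.3038]
```

View pics/w2.png

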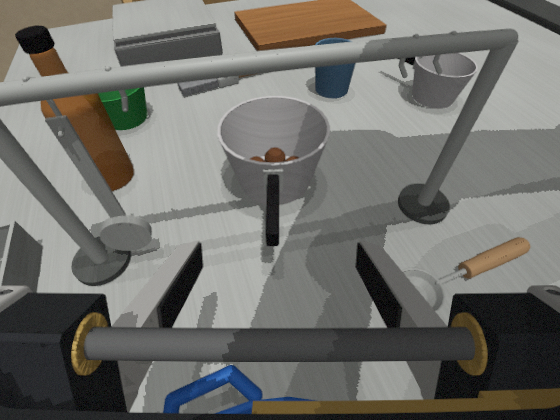

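The handle lies where predicted: tip about (272,232), pot end about (273,173). Moving in and closing.

```bash
python3 -m creep '[{"gripper":1,"translation":[-0.2,-0.6,4],"angular":[0,0,0]},{"gripper":1,"translation":[-0.2,-0.6,8],"angular":[0,0,0]},{"gripper":1,"translation":[-0.2,-0.6,11],"angular":[0,0,0]},{"gripper":1,"translation":[-0.2,-0.6,13],"angular":[0,0,0]},{"gripper":1,"translation":[-0.2,-0.6,14.3],"angular":[0,0,0]},{"gripper":1,"translation":[-0.2,-0.6,14.3],"angular":[0,0,0]},{"gripper":1,"translation":[-0.2,-0.6,14.3],"angular":[0,0,0]}]'
python3 - <<'E'
from h import *
st()
R=ori(-109.4,35,1);d=R.as_matrix()[:,2];G=np.array([.5702,-.1167,.062]);go(G-.006*d,R)
E
```

```text
clock: 6.32
eef_pos: [0.5718, -0.1104, 0.0644]
ee_rot: [-179.3, -54.7, -110.2]
wrist_force: [0.2, -0.1, -0.1]
grip_width: 0.0939
grip_force: 0.0
6.325 q [ 11.   55.6 -36.3  92.2  64.4  97.6 109.2] p [ 0.5718 -0.1104  0.0644] rpy [-179.3  -54.7 -110.2] F [ 0.2 -0.1 -0.1] g 0.09387489365926144 0.0
t [ 0.17 -0.06  0.07] w [-0.1  0.3 -0.5] rows>= 0.0312605886292629 0.05104715767821262
```

```bash
python3 -m creep '[{"gripper":0.3,"translation":[0.1,0,0],"angular":[0,0,0]},{"gripper":0.3,"translation":[0.1,0,0],"angular":[0,0,0]},{"gripper":0.3,"translation":[0.1,0,0],"angular":[0,0,0]},{"gripper":0,"translation":[0.1,0,0],"angular":[0,0,0]},{"gripper":0,"translation":[0.1,0,0],"angular":[0,0,0]},{"gripper":0,"translation":[0.1,0,0],"angular":[0,0,0]},{"gripper":0,"translation":[0.1,0,0],"angular":[0,0,0]},{"gripper":0,"translation":[0.1,0,0],"angular":[0,0,0]}]' 60
python3 - <<'E'
from h import *
s=telemetry.state();R0=Ro.from_euler('xyz',s["ee_rot"],degrees=True);p=s["eef_pos"]
print("up5:",R0.inv().apply([0,0,5]));print("out:",R0.inv().apply([0.332*22,.943*22,5]))
for x in(.02,.04):0
E
```

```text
clock: 7.32
eef_pos: [0.5712, -0.1119, 0.0648]
ee_rot: [-179.3, -54.8, -110.2]
wrist_force: [0.2, 0.2, 0.0]
grip_width: 0.0175
grip_force: 0.0
up5: [ 4.0843 -0.0335 -2.884 ]
out: [ -8.6018   0.063  -20.8507]
```

Not quite closed yet (17.5 mm), so I'll wait a few more rows.

```bash
python3 -m creep '[{"gripper":0,"translation":[0,0,0],"angular":[0,0,0]},{"gripper":0,"translation":[0,0,0],"angular":[0,0,0]},{"gripper":0,"translation":[0,0,0],"angular":[0,0,0]},{"gripper":0,"translation":[0.8,0,-0.6],"angular":[0,0,0]},{"gripper":0,"translation":[1.6,0,-1.2],"angular":[0,0,0]},{"gripper":0,"translation":[2.4,0,-1.8],"angular":[0,0,0]},{"gripper":0,"translation":[2.4,0,-1.8],"angular":[0,0,0]}]' 60
python3 - <<'E'
from h import *
st()
P=viewer.camera_params("wrist");im=viewer.snapshot("wrist");cv2.imwrite("pics/w3.png",cv2.cvtColor(im,cv2.COLOR_RGB2BGR))
E
```

```text
clock: 8.2
eef_pos: [0.5716, -0.1109, 0.0958]
ee_rot: [-179.2, -54.7, -110.3]
wrist_force: [-0.2, -0.0, -2.5]
grip_width: 0.0116
grip_force: 60.0
8.2 q [ 11.6  52.9 -37.1  92.4  63.4  99.  110.9] p [ 0.5716 -0.1109  0.0958] rpy [-179.2  -54.7 -110.3] F [-0.2 -0.  -2.5] g 0.011594361444054744 59.987942576408386
```

View pics/w3.png

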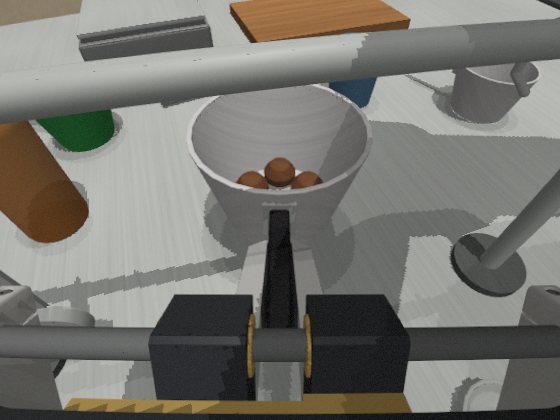

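The pot is held level (grip 60 N, opening 11.6 mm) and lifted 30 mm, with all the chestnuts inside. I'll draw it out next.

Run:
```python
from h import *
R=ori(-109.4,35,1)
go((.59,.02,.105),R);go((.59,.09,.13),R);go((.58,.09,.30),R)
```

```text
t [ -6.66   2.65 -11.17] w [-0.   0.2 -0.5] rows>= 2.1237142477552293 0.05168789612386625
t [ -8.41   4.98 -18.01] w [-0.   0.2 -0.5] rows>= 3.278307785759797 0.05168789612386625
t [  5.67   5.8  -27.54] w [-0.   0.2 -0.5] rows>= 4.594273148014433 0.05168789612386625
```

```bash
python3 -m creep '[{"gripper":0,"translation":[-2.2,0.9,-3.7],"angular":[0,0,0]},{"gripper":0,"translation":[-4.4,1.8,-7.4],"angular":[0,0,0]},{"gripper":0,"translation":[-6.6,2.6,-11.2],"angular":[0,0,0]},{"gripper":0,"translation":[-7.5,3.8,-14.6],"angular":[0,0,0]},{"gripper":0,"translation":[-8.4,5,-18],"angular":[0,0,0]},{"gripper":0,"translation":[-8.4,5,-18],"angular":[0,0,0]},{"gripper":0,"translation":[-4,5.2,-21],"angular":[0,0,0]},{"gripper":0,"translation":[1,5.5,-24],"angular":[0,0,0]},{"gripper":0,"translation":[5.6,5.8,-27.5],"angular":[0,0,0]},{"gripper":0,"translation":[5.6,5.8,-27.5],"angular":[0,0,0]}]'
python3 - <<'E'
from h import *
st()
E
```

```text
clock: 9.5
eef_pos: [0.5807, 0.0902, 0.3033]
ee_rot: [-178.6, -54.6, -110.8]
wrist_force: [0.5, 0.4, -4.3]
grip_width: 0.0117
grip_force: 60.0
9.5 q [-14.3  40.7 -23.8  75.7  44.4 114.4 120.9] p [0.5807 0.0902 0.3033] rpy [-178.6  -54.6 -110.8] F [ 0.5  0.4 -4.3] g 0.01166229452203741 59.98853087425232
```

```bash
cat >> h.py <<'E'
C=np.array([.652,.148])
def pour(az,e,tilt,side=-1):
    """tool R with tool elevation e, pot mouth tilted `tilt` from up, mouth on right (side=-1); pot frame: x fwd, t=cos35 x - sin35 z, tool y=-y_pot (flip grasp)"""
    c,s=np.cos(np.radians(35)),np.sin(np.radians(35)); em=np.radians(90-tilt);e=np.radians(e);a=np.radians(az)
    cD=np.clip((-s-np.sin(em)*np.sin(e))/(np.cos(em)*np.cos(e)),-1,1);D=a+side*np.arccos(cD)
    t=np.array([np.cos(a)*np.cos(e),np.sin(a)*np.cos(e),np.sin(e)]);m=np.array([np.cos(D)*np.cos(em),np.sin(D)*np.cos(em),np.sin(em)])
    x=(t+s*m)/c; x/=np.linalg.norm(x); y=-np.cross(m,x)
    R=Ro.from_matrix(np.column_stack([np.cross(y,t),y,t])); return R,x,m
def lip(x,m):  # lip lowest point relative to TCP
    u=np.array([0,0,-1.])+m[2]*m; u/=np.linalg.norm(u); return .105*x+.021*m+.064*u
E
python3 - <<'E'
from h import *
for az in(-60,-30):
  R=ori(az,35,1);d=np.array([np.cos(np.radians(az)),np.sin(np.radians(az))]);go([*(C-.105*d),.26],R)
E
```

```text
t [-11.98   3.3   -9.44] w [ 40.2   0.  -29.3] rows>= 2.4969280140637586 4.645111028924937
t [-9.1   5.62 -5.46] w [ 64.7  -0.2 -46.5] rows>= 1.921830652423395 7.448537459258557
```

```bash
python3 -m creep '[{"gripper":0,"translation":[-2,0.6,-1.6],"angular":[6.7,0,-4.9]},{"gripper":0,"translation":[-4,1.1,-3.2],"angular":[13.4,0,-9.8]},{"gripper":0,"translation":[-6,1.7,-4.8],"angular":[20.1,0,-14.7]},{"gripper":0,"translation":[-8,2.2,-6.4],"angular":[26.8,0,-19.6]},{"gripper":0,"translation":[-10,2.8,-8],"angular":[33.5,0,-24.5]},{"gripper":0,"translation":[-12,3.3,-9.5],"angular":[40.2,0,-29.3]},{"gripper":0,"translation":[-12,3.3,-9.5],"angular":[40.2,0,-29.3]}]'
python3 - <<'E'
from h import *
st()
for az in(-60,-30,0):
  R,x,m=pour(az,0,117);L=lip(x,m);mh=m[:2]/np.linalg.norm(m[:2]);p=np.array([*(C-.02*mh),.09])-L
  print(az,"tcp",p,"x",x,"m",m);go(p,R)
  R,x,m=pour(az,0,60);L=lip(x,m);p=np.array([*C,.12])-L;print("60");go(p,R)
E
```

```text
clock: 10.38
eef_pos: [0.5975, 0.24, 0.2536]
ee_rot: [179.0, -54.7, -58.9]
wrist_force: [0.1, -0.2, -3.0]
grip_width: 0.0119
grip_force: 60.0
10.375 q [-23.6  37.6 -33.4  91.6  66.   94.8 135.3] p [0.5975 0.24   0.2536] rpy [179.  -54.7 -58.9] F [ 0.1 -0.2 -3. ] g 0.011924190258410164 59.987881779670715
-60 tcp [0.6619 0.2459 0.1899] x [-0.0039 -0.9481 -0.3179] m [-0.8773  0.1558 -0.454 ]
t [-3.57 -5.92  5.89] w [ 37.9  20.4 119.6] rows>= 1.452972308912093 11.881041304643016
60
t [-7.02 -8.75 11.65] w [16.  32.8 51.3] rows>= 2.588225867983437 5.884944316708224
-30 tcp [0.6117 0.2377 0.1899] x [ 0.4707 -0.823  -0.3179] m [-0.8377 -0.3037 -0.454 ]
t [-4.66 -1.17  4.42] w [ 52.  -10.8 107.7] rows>= 1.044967447300587 11.224188852338102
60
t [-9.12 -4.98  8.76] w [42.2 18.7 41. ] rows>= 2.174124542178438 5.766308445834433
0 tcp [0.5722 0.2055 0.1899] x [ 0.8192 -0.4774 -0.3179] m [-0.5736 -0.6818 -0.454 ]
t [-4.25  3.86  5.09] w [ 63.  -40.4  90.5] rows>= 1.2276135327236972 10.974983119072837
60
t [-9.86  0.06  7.79] w [66.7  3.4 28.5] rows>= 2.010760297287529 6.788422485732211
```

```bash
python3 -m creep '[{"gripper":0,"translation":[-0.4,-0.1,0.4],"angular":[4,-0.8,8.3]},{"gripper":0,"translation":[-0.8,-0.2,0.7],"angular":[8,-1.7,16.6]},{"gripper":0,"translation":[-1.1,-0.3,1.1],"angular":[12,-2.5,24.9]},{"gripper":0,"translation":[-1.4,-0.4,1.4],"angular":[16,-3.3,33.1]},{"gripper":0,"translation":[-1.8,-0.4,1.7],"angular":[20,-4.2,41.4]},{"gripper":0,"translation":[-2.2,-0.5,2],"angular":[24,-5,49.7]},{"gripper":0,"translation":[-2.2,-0.5,2],"angular":[24,-5,49.7]}]'
python3 - <<'E'
from h import *
st()
s=telemetry.state();R0=Ro.from_euler('xyz',s["ee_rot"],degrees=True).as_matrix()
c,sn=np.cos(np.radians(35)),np.sin(np.radians(35));t=R0[:,2];xx=R0[:,0] # x_tool = y x t
x=c*t+sn*0;  # pot axes from tool: y_pot=-y; t=c x - s m
y=-R0[:,1]; k=np.cross(t,y); x=c*t+ -sn*np.cross(y,t)*-1; 
for sg in(1,-1):
  xx=c*t+sg*sn*np.cross(y,t);m=np.cross(xx,y); print(sg,xx,m,t@m, "lip",s["eef_pos"]+lip(xx,m))
for az in(-30,-15):
  R,x,m=pour(az,0,117);L=lip(x,m);mh=m[:2]/np.linalg.norm(m[:2]);p=np.array([*(C-.02*mh),.09])-L;go(p,R)
im=viewer.snapshot("scene");cv2.imwrite("pics/s2.png",cv2.cvtColor(im[100:380,120:480],cv2.COLOR_RGB2BGR))
E
```

```text
clock: 11.25
eef_pos: [0.6044, 0.2369, 0.2244]
ee_rot: [-119.7, -23.4, -111.5]
wrist_force: [1.2, 0.6, -2.8]
grip_width: 0.0115
grip_force: 60.0
11.25 q [-25.9  32.3 -29.4 110.6  85.1  78.5  69.1] p [0.6044 0.2369 0.2244] rpy [-119.7  -23.4 -111.5] F [ 1.2  0.6 -2.8] g 0.011452492230140728 59.99956011772156
1 [ 0.7956  0.0784 -0.6007] [ 0.1463 -0.9871  0.0649] 0.5735764363510458 lip [0.6916 0.2203 0.0989]
-1 [ 0.4096 -0.9008 -0.1445] [-0.6976 -0.4113  0.5867] -0.5735764363510462 lip [0.6004 0.1146 0.1698]
t [-1.68  2.31  2.07] w [27.9 -6.2 58. ] rows>= 0.5644364430544643 6.041746620858339
t [0.2  3.78 1.14] w [ 26.6 -21.4  53.9] rows>= 0.6328488366232989 5.962356411479125
```

View pics/s2.png

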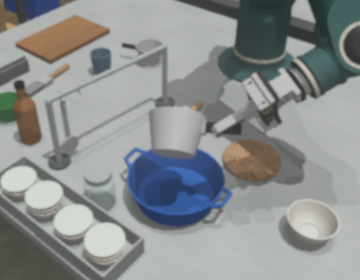

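In the picture (crop of the scene view) the pot hangs over the basin, half tipped with its mouth towards the robot and clear of everything. I'll keep tipping slowly.

```bash
python3 -m creep '[{"gripper":0,"translation":[-1.7,2.3,1],"angular":[2,-0.5,4.5]},{"gripper":0,"translation":[-1.7,2.3,1.5],"angular":[4.5,-1,9.5]},{"gripper":0,"translation":[-1.7,2.3,2],"angular":[7,-1.5,14.5]},{"gripper":0,"translation":[-1.7,2.3,2],"angular":[9.5,-2.1,20]},{"gripper":0,"translation":[-1.7,2.3,2],"angular":[12,-2.7,25]},{"gripper":0,"translation":[-1.7,2.3,2],"angular":[14.5,-3.2,30]},{"gripper":0,"translation":[-1.7,2.3,2],"angular":[17,-3.8,35]},{"gripper":0,"translation":[-1.7,2.3,2],"angular":[19.5,-4.3,40.5]},{"gripper":0,"translation":[-1.7,2.3,2],"angular":[22,-4.9,46]},{"gripper":0,"translation":[-1.7,2.3,2],"angular":[24.5,-5.4,51]},{"gripper":0,"translation":[-1.7,2.3,2],"angular":[27.9,-6.2,58]},{"gripper":0,"translation":[-1.7,2.3,2],"angular":[27.9,-6.2,58]}]'
python3 - <<'E'
from h import *
st()
s=telemetry.state();R0=Ro.from_euler('xyz',s["ee_rot"],degrees=True).as_matrix()
c,sn=np.cos(np.radians(35)),np.sin(np.radians(35));t=R0[:,2];y=-R0[:,1]
x=c*t-sn*np.cross(y,t);m=np.cross(x,y);print(x,m,"lip",s["eef_pos"]+lip(x,m))
a=viewer.snapshot("scene");b=viewer.snapshot("top")
a=cv2.resize(a[200:340,220:380],None,fx=2.5,fy=2.5);b=cv2.resize(b[90:230,160:300],(350,350))
cv2.imwrite("pics/s3.png",cv2.cvtColor(np.hstack([a,b]),cv2.COLOR_RGB2BGR))
E
```

```text
clock: 12.8
eef_pos: [0.612, 0.2396, 0.1909]
ee_rot: [-90.0, 33.6, -120.0]
wrist_force: [-0.5, 0.2, -1.7]
grip_width: 0.0117
grip_force: 60.0
12.8 q [-34.4  48.9 -21.6 113.2 106.1 101.  -10.4] p [0.612  0.2396 0.1909] rpy [ -90.    33.6 -120. ] F [-0.5  0.2 -1.7] g 0.011728005053692222 59.99863386154175
[ 0.4706 -0.8231 -0.3178] [-0.838  -0.3042 -0.453 ] lip [0.6711 0.1567 0.091 ]
```

View pics/s3.png

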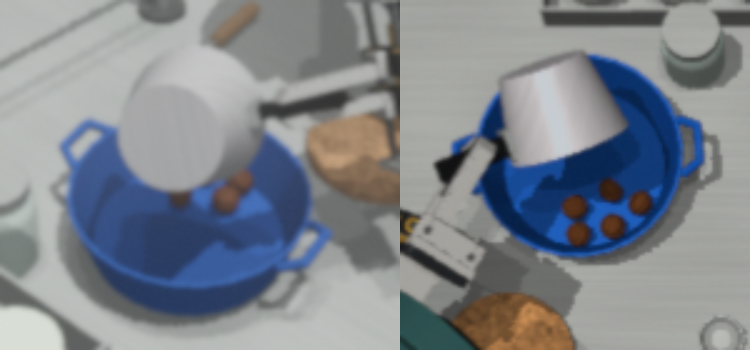

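All five chestnuts lie in the basin: at (575,207), (611,190), (641,202), (579,233) and (613,226) in the right half of the picture. The pot is empty. I'll raise it, turn it upright and go to the trivet.

Run:
```python
from h import *
go((.60,.24,.27),ori(-45,35,1))
s=telemetry.state();R0=Ro.from_euler('xyz',s["ee_rot"],degrees=True);print("up6",R0.inv().apply([0,0,6]))
```

```text
t [-3.86 -6.84 -1.06] w [ -44.9   -4.2 -113.8] rows>= 1.268070160325531 11.438466376002912
up6 [-3.3191 -4.9984 -0.0064]
```

```bash
python3 -m creep '[{"gripper":0,"translation":[-3.3,-5,0],"angular":[0,0,0]},{"gripper":0,"translation":[-3.9,-6.8,-1],"angular":[-3.7,-0.4,-9.5]},{"gripper":0,"translation":[-3.9,-6.8,-1],"angular":[-7.5,-0.7,-19]},{"gripper":0,"translation":[-3.9,-6.8,-1],"angular":[-11.2,-1,-28.5]},{"gripper":0,"translation":[-3.9,-6.8,-1],"angular":[-15,-1.4,-38]},{"gripper":0,"translation":[-3.9,-6.8,-1],"angular":[-18.7,-1.7,-47.4]},{"gripper":0,"translation":[-3.9,-6.8,-1],"angular":[-22.5,-2.1,-57]},{"gripper":0,"translation":[-3.9,-6.8,-1],"angular":[-26.2,-2.4,-66.4]},{"gripper":0,"translation":[-3.9,-6.8,-1],"angular":[-30,-2.8,-76]},{"gripper":0,"translation":[-3.9,-6.8,-1],"angular":[-33.7,-3.1,-85.4]},{"gripper":0,"translation":[-3.9,-6.8,-1],"angular":[-37.5,-3.5,-95]},{"gripper":0,"translation":[-3.9,-6.8,-1],"angular":[-41.2,-3.9,-104.5]}]';  python3 - <<'E'
from h import *
st()
R=ori(-45,35,1);d=np.array([1,-1])/2**.5;D=np.array([.437,.231])
go([*(D-.105*d),.15],R)
E
```

```text
clock: 14.4
eef_pos: [0.6001, 0.24, 0.2709]
ee_rot: [-163.6, -54.0, -60.4]
wrist_force: [0.6, -0.0, -2.0]
grip_width: 0.0115
grip_force: 60.0
14.4 q [-25.   27.7 -29.4 104.   72.2  78.3 130.9] p [0.6001 0.24   0.2709] rpy [-163.6  -54.   -60.4] F [ 0.6 -0.  -2. ] g 0.011513566692083265 59.989503622055054
t [-20.01  14.74 -11.6 ] w [-3.8 -0.3 -9. ] rows>= 4.3879716750236275 0.9145639741294648
```

```bash
python3 -m creep '[{"gripper":0,"translation":[-4,3,-2.3],"angular":[-1.9,0,-4.5]},{"gripper":0,"translation":[-8,5.9,-4.6],"angular":[-3.8,-0.3,-9]},{"gripper":0,"translation":[-12,8.8,-7],"angular":[-3.8,-0.3,-9]},{"gripper":0,"translation":[-16,11.8,-9.3],"angular":[-3.8,-0.3,-9]},{"gripper":0,"translation":[-20,14.7,-11.6],"angular":[-3.8,-0.3,-9]},{"gripper":0,"translation":[-20,14.7,-11.6],"angular":[-3.8,-0.3,-9]},{"gripper":0,"translation":[-20,14.7,-11.6],"angular":[-3.8,-0.3,-9]}]';  python3 - <<'E'
from h import *
st()
R=ori(-45,35,1);d=np.array([1,-1])/2**.5;D=np.array([.437,.231])
go([*(D-.105*d),.082],R)
im=viewer.snapshot("top");w=viewer.snapshot("wrist")
a=cv2.resize(im[150:300,130:270],(420,450),interpolation=2)
cv2.imwrite("pics/t4.png",cv2.cvtColor(np.hstack([a,cv2.resize(w,(380,285))[:, :]] if 0 else [a,cv2.copyMakeBorder(cv2.resize(w,(380,285)),0,165,0,0,0)]),cv2.COLOR_RGB2BGR))
P=viewer.camera_params("top")
s=telemetry.state();c=s["eef_pos"]+[.105*d[0],.105*d[1],-.065];print("pred rim px",proj(P,c+[0,0,.085]),"trivet px 202.4,233.3; pot centre",c)
E
```

```text
clock: 15.28
eef_pos: [0.3646, 0.3072, 0.1484]
ee_rot: [-179.3, -55.0, -45.7]
wrist_force: [-0.6, -0.8, -1.7]
grip_width: 0.0111
grip_force: 60.0
15.275 q [-43.3  36.6 -36.4 114.4  61.   89.6 110.6] p [0.3646 0.3072 0.1484] rpy [-179.3  -55.   -45.7] F [-0.6 -0.8 -1.7] g 0.011120484145619114 59.988232254981995
t [-5.44  0.31  3.81] w [-0.1 -0.  -0.4] rows>= 1.063552069792673 0.03795678478229606
pred rim px [190.1701 223.8067] trivet px 202.4,233.3; pot centre [0.4393 0.2325 0.0836]
```

View pics/t4.png

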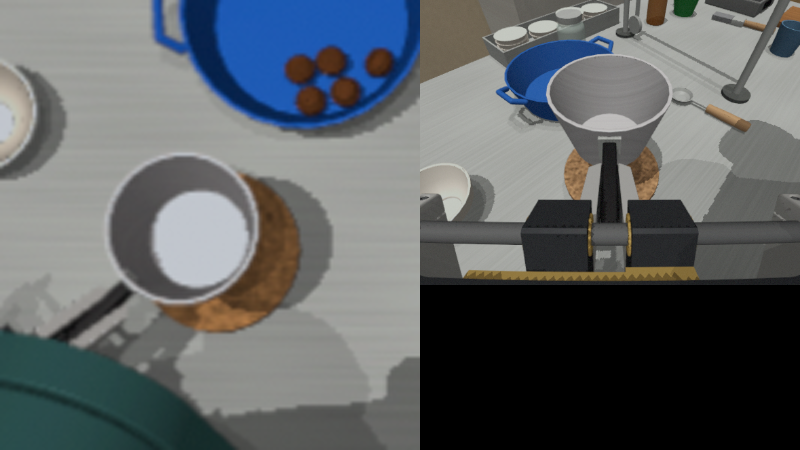

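The left half of the picture (top view) shows the pot level above the trivet, rim centre about full-frame (190.8,226). The right half shows it centred over the cork. I'll compare pot and trivet in the top camera.

Run:
```python
from h import *
T=viewer.camera_params("top")
print(atz(T,(190.8,226),.168),atz(T,(196.7,230),.089),"trivet",atz(T,(202.37,233.34),.012))
im=cv2.cvtColor(viewer.snapshot("top"),cv2.COLOR_RGB2HSV).astype(int)
s=telemetry.state();R0=Ro.from_euler('xyz',s["ee_rot"],degrees=True);print([R0.inv().apply(v).round(2) for v in([1,0,0],[0,1,0],[0,0,-1])])
```

```text
[0.4339 0.2309 0.168 ] [0.4336 0.231  0.089 ] trivet [0.4339 0.2296 0.012 ]
[array([ 0.4 , -0.71,  0.58]), array([-0.41, -0.7 , -0.58]), array([-0.82,  0.01,  0.57])]
```

```bash
python3 -m creep '[{"gripper":0,"translation":[-1.6,0,1.1],"angular":[0,0,0]},{"gripper":0,"translation":[-3.2,0,2.2],"angular":[0,0,0]},{"gripper":0,"translation":[-4.2,0,2.9],"angular":[0,0,0]},{"gripper":0,"translation":[-4.9,0,3.4],"angular":[0,0,0]},{"gripper":0,"translation":[-5.2,0,3.6],"angular":[0,0,0]},{"gripper":0,"translation":[-5.3,0,3.7],"angular":[0,0,0]},{"gripper":0,"translation":[-5.4,0,3.75],"angular":[0,0,0]},{"gripper":0,"translation":[-5.4,0,3.75],"angular":[0,0,0]}]'
```

```text
clock: 16.42
eef_pos: [0.3643, 0.3077, 0.0823]
ee_rot: [-179.2, -55.0, -45.8]
wrist_force: [-0.5, -0.4, -2.3]
grip_width: 0.0116
grip_force: 60.0
```

```bash
python3 -m creep '[{"gripper":0,"translation":[-0.08,0,0.06],"angular":[0,0,0]},{"gripper":0,"translation":[-0.16,0,0.11],"angular":[0,0,0]},{"gripper":0,"translation":[-0.16,0,0.11],"angular":[0,0,0]}]'
```

```text
clock: 16.8
eef_pos: [0.3643, 0.3076, 0.0801]
ee_rot: [-179.2, -55.0, -45.8]
wrist_force: [-0.4, -0.3, -2.6]
grip_width: 0.0118
grip_force: 60.0
```

```bash
python3 -m creep '[{"gripper":0,"translation":[-0.08,0,0.06],"angular":[0,0,0]},{"gripper":0,"translation":[-0.16,0,0.11],"angular":[0,0,0]},{"gripper":0,"translation":[-0.16,0,0.11],"angular":[0,0,0]}]'
```

```text
clock: 17.18
eef_pos: [0.3643, 0.3076, 0.0781]
ee_rot: [-179.2, -55.0, -45.8]
wrist_force: [-1.2, -0.6, -1.9]
grip_width: 0.0118
grip_force: 60.0
```

```bash
python3 -m creep '[{"gripper":0,"translation":[-0.06,0,0.04],"angular":[0,0,0]},{"gripper":0,"translation":[-0.1,0,0.07],"angular":[0,0,0]},{"gripper":0,"translation":[-0.1,0,0.07],"angular":[0,0,0]}]'
```

```text
clock: 17.55
eef_pos: [0.3643, 0.3076, 0.077]
ee_rot: [-179.2, -55.0, -45.8]
wrist_force: [0.4, 0.6, -2.0]
grip_width: 0.0118
grip_force: 60.0
```

```bash
python3 -m creep '[{"gripper":0,"translation":[-0.05,0,0.03],"angular":[0,0,0]},{"gripper":0,"translation":[-0.08,0,0.06],"angular":[0,0,0]},{"gripper":0,"translation":[-0.08,0,0.06],"angular":[0,0,0]}]'
```

```text
clock: 17.92
eef_pos: [0.3643, 0.3078, 0.0764]
ee_rot: [-179.2, -55.1, -45.8]
wrist_force: [-2.7, 1.6, 5.6]
grip_width: 0.0118
grip_force: 60.0
```

```bash
python3 -m creep '[{"gripper":0,"translation":[-0.05,0,0.03],"angular":[0,0,0]},{"gripper":0,"translation":[-0.05,0,0.03],"angular":[0,0,0]},{"gripper":0,"translation":[-0.05,0,0.03],"angular":[0,0,0]}]'
```

```text
clock: 18.3
eef_pos: [0.3642, 0.3079, 0.0762]
ee_rot: [-179.1, -55.1, -45.9]
wrist_force: [-5.6, 3.5, 11.6]
grip_width: 0.0117
grip_force: 60.0
```

Contact. I'll ease off slightly and release slowly.

```bash
python3 -m creep '[{"gripper":0,"translation":[0.05,0,-0.03],"angular":[0,0,0]},{"gripper":0,"translation":[0.05,0,-0.03],"angular":[0,0,0]},{"gripper":0.2,"translation":[0.05,0,-0.03],"angular":[0,0,0]},{"gripper":0.35,"translation":[0.05,0,-0.03],"angular":[0,0,0]},{"gripper":0.5,"translation":[0.05,0,-0.03],"angular":[0,0,0]},{"gripper":0.6,"translation":[0.05,0,-0.03],"angular":[0,0,0]},{"gripper":0.6,"translation":[0.05,0,-0.03],"angular":[0,0,0]},{"gripper":0.6,"translation":[0.05,0,-0.03],"angular":[0,0,0]}]' 5
```

```text
clock: 19.3
eef_pos: [0.3643, 0.3076, 0.076]
ee_rot: [-179.2, -55.0, -45.8]
wrist_force: [-1.0, -0.5, 1.1]
grip_width: 0.0565
grip_force: 0.0
```

```bash
python3 -m creep '[{"gripper":0.6,"translation":[0,0,-3],"angular":[0,0,0]},{"gripper":0.6,"translation":[0,0,-7],"angular":[0,0,0]},{"gripper":0.6,"translation":[0,0,-11],"angular":[0,0,0]},{"gripper":0.6,"translation":[6,0,-15],"angular":[0,0,0]},{"gripper":0.6,"translation":[10,0,-16],"angular":[0,0,0]},{"gripper":0.6,"translation":[10,0,-16],"angular":[0,0,0]},{"gripper":0.6,"translation":[10,0,-16],"angular":[0,0,0]},{"gripper":0.6,"translation":[10,0,-16],"angular":[0,0,0]}]'
python3 - <<'E'
from h import *
st()
b=viewer.snapshot("top");cv2.imwrite("pics/t5.png",cv2.cvtColor(cv2.resize(b,(800,600)),cv2.COLOR_RGB2BGR))
E
```

```text
clock: 20.3
eef_pos: [0.3111, 0.3589, 0.2487]
ee_rot: [-179.4, -55.1, -45.7]
wrist_force: [-0.7, 0.6, 0.1]
grip_width: 0.0566
grip_force: 0.0
20.3 q [-47.2  30.4 -41.1 107.3  53.4 100.  116.5] p [0.3111 0.3589 0.2487] rpy [-179.4  -55.1  -45.7] F [-0.7  0.6  0.1] g 0.056608084606926366 0.0
```

View pics/t5.png

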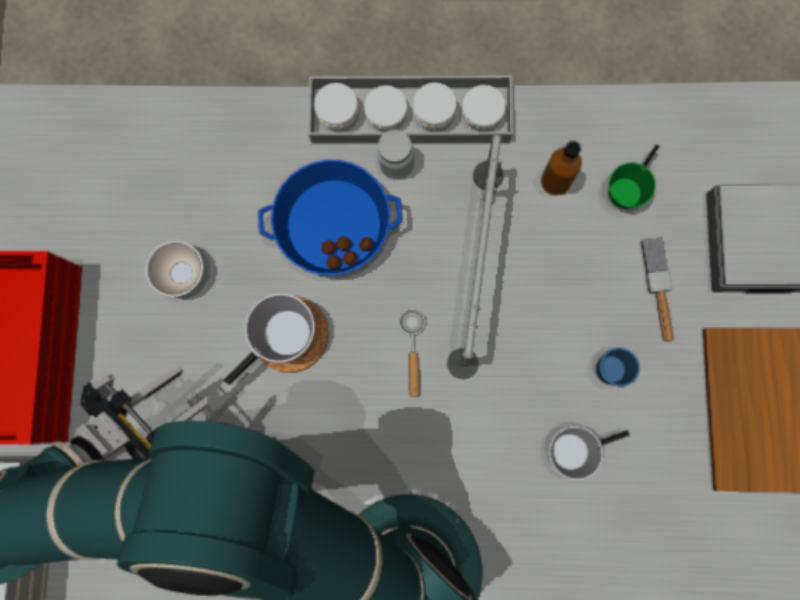

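The final view shows the pot upright and released on the trivet. Its floor centre is about 1 px (under 4 mm) from the trivet's. All five chestnuts are in the basin around (345,252), the gripper is clear, and everything else is where it was.

```bash
python3 -c "
from cell import workorder;print(workorder.close_job())"
```

```text
the job is handed in; nothing more can be done
None
```

The job is handed in at about 20 s of the 58 s: all five chestnuts are in the basin, the empty pot stands upright within about 4 mm of the trivet's middle, the gripper is clear of it, and the rail and other things look untouched in the last picture.

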